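# Wind the plunger out of an empty adhesive barrel and unload it

## Task

The adhesive barrel in the hand-cranked press is empty: turn the crank clockwise to wind the plunger back until you feel the piston let go of the barrel, and stop there, before the piston is pulled back onto the guide plate. Then lift the barrel out of its saddles, without wrenching it against the piston, and lay it flat in the grey tray next to the old one. Leave the other things on the bench where they are.

Things in the scene. Friction and masses are not known exactly. Their poses are not given: they have to be found in the camera images.
- pump: hand-cranked barrel press, fixed: white base 112 x 370 mm, 40 mm high. Origin on the bench under the barrel's mouth; y runs from barrel to crank. Along y (mm): nozzle tip -155, saddles -107..-91 and -21..-6 (54 wide, up to z = 97; between them the barrel lies free, 39 above the base), flange stop 2..8, guide plate from 18, gear housing 130..192 (top z = 118). All but the crank is under 124 mm
- crank_axis (a point): point on the crank's upright axis, over the middle of the gear housing, at the knob's grip height (164 mm above the bench). Turning clockwise seen from above winds the plunger back, 10 mm a turn. While the piston's seal sits in the barrel, turning takes about 7 N at the knob, steady like friction; when the seal leaves the mouth this falls to under 1 N within a tenth of a turn
- crank_knob (a point): middle of the crank's knob: upright black cylinder 18 mm thick, 139 to 179 mm above the bench, 45 mm from crank_axis, on a flat steel arm. It spins freely: a gripper holding it need not turn with the crank. Starts at any angle. It is not known how far the rod is screwed in, so the piston lets go after 1 to 3 turns; about half a turn later it meets the guide plate, hardly felt at the knob
- carriage: grey block on the lead screw, 96 x 30 x 52 mm, origin under its middle. It carries the plunger: a steel rod through the guide plate with a black piston (19 mm thick, 12 mm long) on its front end, hidden in the barrel at the start. It moves along the press's +y as the crank turns clockwise
- guide: upright aluminium guide plate, 100 mm wide, 8 mm thick, up to 123 mm above the bench; the plunger's rod slides through its bush. Its bush stands 18 mm behind the barrel's mouth and the 12 mm long piston cannot pass it. Origin 18 mm above and 1 mm before the press's origin
- barrel: empty opaque black syringe barrel, 60 g, lying in the saddles along the press's y. Tube 28 mm thick, 125 mm long, nozzle 30 mm more. Origin on its axis 55 mm before the mouth (93 mm above the bench at the start), midway between the saddles, a good place to grip across; y points to the mouth, where two flange wings reach 48 mm over all along x. It lifts straight up once the piston is out
- tray: grey open tray for empties, fixed, 170 (x) x 230 (y) mm, walls 4 mm thick and 32 mm high, floor 4 mm. Origin under its middle. An old barrel lies in it along y, 55 to 60 mm to its +x side; the -x side is free. A barrel lying on the floor has its axis 18 mm above the bench
- old_barrel: the earlier empty barrel, of the same shape, in the tray; origin on its axis, 55 mm before its mouth
- solvent: white bottle, 60 mm thick, 150 mm high; origin under its middle
- tip_cup: small aluminium cup, 52 mm across, 45 mm high; origin under its middle
- tweezers: steel tweezers, 135 mm long, lying; origin at the middle
- driver: black-handled screwdriver, 170 mm long, lying; origin near its middle
Not all that is in view belongs to the job. Leave any blue or orange look-alike of the barrel alone.

How it is judged:
On the way:
1. the plunger has been wound back, with the barrel still in its saddles (distance of carriage from where it was at the start of the episode above 0.009 m and distance of barrel from where it was at the start of the episode below 0.01 m), for 0.1 s.
At the end, for the whole second after the job is handed in: the barrel lies flat (within 13 degrees) and still on the tray's floor (its axis less than 32 mm above the bench), inside the walls; the plunger is still wound back (carriage more than 9 mm from its start) and does not press on the guide plate (under 5 N) (x of barrel in the frame of tray between -0.075 and 0.075 m and y of barrel in the frame of tray between -0.09 and 0.09 m and z of barrel in the frame of tray below 0.032 m and angle between barrel's own y axis and vertical between 1.35 and 1.79 rad and linear speed of barrel below 0.03 m/s and distance of carriage from where it was at the start of the episode above 0.009 m and contact force between carriage and guide below 5 N); the robot touches nothing.
It fails at once if the piston is pulled hard against the guide plate (contact force between carriage and guide above 12 N).
It fails at once if the barrel is wrenched against the piston (contact force between barrel and carriage above 15 N).
It fails at once if another thing on the bench is pushed away (distance of any of old_barrel, solvent, tip_cup, tweezers, driver from where it was at the start of the episode above 0.03 m).
It also fails if it takes over 72 s, if anything falls off the work surface, if the arm or the gripper's body presses on something with over 40 N, if the wrist force passes 120 N, or if a joint passes its speed limit or range.

## Robot

A 7-joint arm with a two-finger parallel gripper is mounted at the origin on the work surface. World frame = base frame: x ahead of the robot, y to its left, z up, the work surface at z = 0. Lengths are in m, angles in rad, forces in N, time in s.
With the tool pointing down it reaches from about 0.425 to 0.875 m from the base axis. Payload 4.7 kg.
Tool frame: the origin (TCP) lies midway between the tips of the shut fingers; the grasp point (between the pads) lies 19 mm behind it; z points along the fingers, y is the line along which they close (so a half turn about z gives the same grasp; the last joint's range is limited). The gripper opens to 87 mm and grips with 3 to 60 N. Pads are 19 mm wide; open, the fingers measure 117 mm over their backs; the gripper's body (75 mm by 190 mm) begins 51 mm behind the grasp point.
Start: joints at [-1.292, 0.321, -0.07, 1.45, 0.023, 1.371, -0.057], TCP at [0.17, 0.627, 0.223] pointing down, gripper open.
Joint ranges: [-2.86, 2.86], [-0.3, 2.09], [-1.38, 1.24], [0.06, 2.45], [-1.56, 4.7], [0.09, 2.05], [-2.69, 2.69]. Speed limits (rad/s): [2.57, 2.57, 3.14, 3.14, 3.14, 3.14, 3.14].

## Interface

Orientations are given as a rotation vector (axis times angle).
In Python, from bench import get_state, snapshot, camera_info, job_done, search_frame, mark_of gives the robot as it stands. The module is installed in compiled form; this text tells all that it offers.
- The arm moves only by the shell command python3 -m inch 'ROWS' [FORCE]. ROWS is a JSON list of rows, 1 to 5 of them, each written [[dx, dy, dz], turn, opening]: dx, dy, dz in normalised numbers (1 is 0.6 m), then a turn about the tool's z in normalised numbers (1 is pi/2 rad), then the finger opening in m; each row shifts and turns the commanded pose from where the row before left it, along the tool's axes as they then stand; what a row does not reach is not made up. A row lasts 1/12 s, in which the tool goes at most 0.0417 m and 0.125 rad, less where a joint would pass 70% of its speed; a pose out of reach is approached as far as the arm can. The fingers move at their own pace and stop on an object; FORCE is the grip in N (left out, the last holds). Time passes only in rows, so rows that do not move let the fingers close. It prints the time, the measured TCP pose, the force, the opening and the grip force at its end. A shift or turn number past 1, either way, is cut back to 1. Input that does not fit is refused with a message, and nothing moves.
- get_state(): the state, without advancing time (a new reading comes with each control period).
- snapshot(name): name is "scene" or "top"; returns the picture (480x640x3 uint8, red, green, blue); there is no depth.
- camera_info(name): a dict with "K" (3x3 intrinsics, pixels), "extrinsics" (4x4, takes a point from world to camera coordinates). Camera axes: x right, y down, z forward; pixel columns grow to the right and rows downward; lengths in m; the calibration is good to about 2 mm. A picture is of the moment at which its call begins. camera_info takes no time and is no camera call.
- job_done(): hands the job in; it is judged then, once.
Trained networks look in the newest picture that a camera, given by its name, has taken for a name from the list of things; names that differ only in an ending like _2 or _b are one class to them, and where a whole thing is asked for, a point or a joint stands for the part that bears it (a point fixed in the world has none). Each returns a list of dicts, best first, with "p" (0 to 1); they miss things now and then, are a little off and sometimes report something else, mostly with a low value. They report only what shows in the picture. A call takes as long as a camera call. They do not tell look-alikes from the thing itself.
- search_frame(camera, target): "box" ([left, top, right, bottom] in pixels, round what is visible of it).
- mark_of(camera, target): "uv" ([column, row] in pixels: a listed point, or the origin of a listed thing).
The state is a dict: "t": time; "joint_pos": joint angles; "dq": joint speeds; "joint_efforts": joint torques, N m; "position": TCP position; "orientation": TCP orientation; "ft_force": force on the tool from outside, world axes, zero at the start; "ft_torque": the same for the moment, N m; "opening": finger opening in m; "finger_force": force on a finger pad.
Only numpy, scipy, OpenCV 4.12 (cv2) and the standard library are available. Lean on these libraries where they do the work, as an engineer would, in place of code of your own. Each camera call takes 0.05 s, during which the arm holds its last target. There are 200 camera calls.

## Working session

There is one attempt and no reset: what is moved stays moved. The work goes in short steps, Python scripts to look and compute and a shell command to move; the robot and the scene stay as the last step left them, time stands still between calls to the robot, and variables do not carry over. Pictures are saved under pics/ and viewed, at most 10 in all, crops included, and the job is handed in when it is done.

```bash
mkdir -p pics
cat > h.py <<'E'
import numpy as np, cv2
from bench import *
def ray(cam,uv):
    c=camera_info(cam);K=np.array(c["K"]);T=np.array(c["extrinsics"])
    d=T[:3,:3].T@np.linalg.inv(K)@[uv[0],uv[1],1.];o=-T[:3,:3].T@T[:3,3]
    return o,d/np.linalg.norm(d)
def atz(cam,uv,z):
    o,d=ray(cam,uv);return o+d*(z-o[2])/d[2]
def tri(u1,u2,c1="scene",c2="top"):
    o1,d1=ray(c1,u1);o2,d2=ray(c2,u2)
    A=np.stack([d1,-d2],1);s=np.linalg.lstsq(A,o2-o1,rcond=None)[0]
    p,q=o1+d1*s[0],o2+d2*s[1];return (p+q)/2,np.linalg.norm(p-q)
E
python3 - <<'E'
from h import *
np.set_printoptions(precision=4,suppress=True)
for c in("scene","top"):
    im=snapshot(c);cv2.imwrite(f"pics/{c}0.png",im[:,:,::-1])
for n in["pump","crank_axis","crank_knob","carriage","guide","barrel","tray"]:
    r={c:mark_of(c,n) for c in("scene","top")}
    for c in r:print(n,c,[(np.round(x["uv"],1).tolist(),round(x["p"],2)) for x in r[c][:4]])
    if r["scene"] and r["top"]:print("  ",*tri(r["scene"][0]["uv"],r["top"][0]["uv"]))
s=get_state();print(s["t"],s["position"],s["orientation"],s["ft_force"])
for c in("scene","top"):print(ray(c,(320,240)))
E
```

```text
pump scene [([330.5, 286.2], 0.86)]
pump top [([326.7, 230.6], 0.95)]
   [0.5549 0.0234 0.0206] 0.0035134722918697034
crank_axis scene [([373.2, 222.9], 0.75)]
crank_axis top [([268.6, 215.8], 0.57)]
   [0.5788 0.177  0.1628] 0.0032409014415719223
crank_knob scene [([363.7, 210.4], 0.55)]
crank_knob top [([434.6, 232.9], 0.58), ([259.5, 229.3], 0.41)]
   [ 0.5951 -0.1405  0.4291] 0.2439589336102832
carriage scene [([343.5, 279.9], 0.57)]
carriage top [([304.7, 224.3], 0.62)]
   [0.5693 0.0829 0.0084] 0.017065097813444424
guide scene [([329.3, 288.3], 0.59)]
guide top [([328.2, 231.2], 0.61), ([399.3, 162.9], 0.24)]
   [0.5539 0.0192 0.0148] 0.003938609110867007
barrel scene [([314.1, 279.0], 0.97), ([294.6, 250.6], 0.87), ([148.5, 328.1], 0.73), ([330.1, 182.7], 0.6)]
barrel top [([308.1, 291.3], 0.92), ([346.9, 228.9], 0.89), ([194.1, 329.0], 0.78), ([469.2, 318.3], 0.74)]
   [ 0.3952  0.107  -0.1307] 0.05687323487249608
tray scene [([241.1, 366.1], 0.7), ([221.2, 365.0], 0.58)]
tray top [([446.1, 250.2], 0.91)]
   [ 0.51   -0.3177 -0.0073] 0.0549977286894082
0.8 [0.1702 0.6274 0.2226] [0.4148 3.1141 0.0002] [ 0.6196 -0.584   0.2824]
(array([ 1.0594, -0.677 ,  0.9821]), array([-0.4519,  0.5838, -0.6745]))
(array([0.3794, 0.0084, 1.3251]), array([ 0.1113,  0.0262, -0.9934]))
```

View pics/scene0.png

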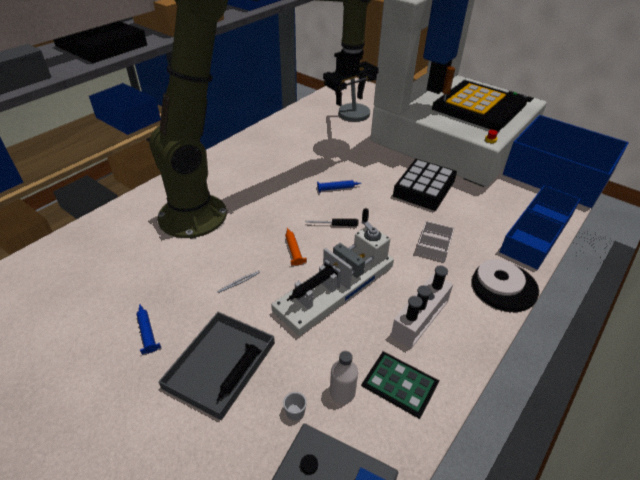

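View pics/top0.png

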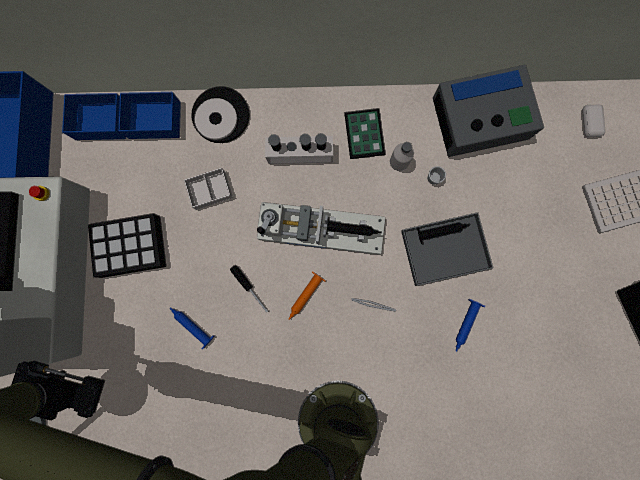

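Top view: the press is at (322,228). The barrel candidates are black in the saddles (347,229), orange (308,291), blue (194,329) and (469,318), and the old black one in the tray (443,232). The black one lying in the press saddles fits the description. I'll confirm it in an enlarged crop.

Run:
```python
from h import *
np.set_printoptions(precision=4,suppress=True)
a=cv2.imread("pics/top0.png")[190:265,250:400];b=cv2.imread("pics/scene0.png")[200:335,265:405]
a=cv2.resize(a,None,fx=5.2,fy=5.2,interpolation=2)[:300,:];b=cv2.resize(b,(780,0) if 0 else None,fx=2.2,fy=2.2,interpolation=2)
W=np.zeros((a.shape[0]+b.shape[0],780,3),np.uint8);W[:a.shape[0],:a.shape[1]]=a;W[a.shape[0]:,:b.shape[1]]=b
cv2.imwrite("pics/crop1.png",W[:600])
print(W.shape)
print("barrel",*tri((314.1,279),(346.9,228.9)))
print("knob",*tri((363.7,210.4),(259.5,229.3)))
for c in("scene","top"):
  print(c,"knob@.164",[(np.round(m["uv"]),round(m["p"],2),atz(c,m["uv"],.159)) for m in mark_of(c,"crank_knob")])
  print(c,[(np.round(m["box"]),round(m["p"],2)) for m in search_frame(c,"crank_knob")])
for z,n,uv in((.093,"barrel",(346.9,228.9)),(0,"tray",(446.1,250.2)),(.018,"old",(443,232))):print(n,atz("top",uv,z))
for n in("old_barrel","tray"):
  for c in("scene","top"):print(n,c,[(np.round(m["uv"],1),round(m["p"],2)) for m in mark_of(c,n)])
for uv in((402,232),(478,212),(492,267),(417,285)):print("trayc",atz("top",uv,.032))
```

```text
(597, 780, 3)
barrel [ 0.547  -0.036   0.0947] 0.0012215652538037649
knob [0.5378 0.1967 0.1743] 0.005272313710462747
scene knob@.164 [(array([364., 210.]), 0.55, array([0.5263, 0.211 , 0.159 ]))]
scene [(array([362., 208., 370., 220.]), 0.59), (array([332., 243., 364., 275.]), 0.54)]
top knob@.164 [(array([435., 233.]), 0.58, array([ 0.5234, -0.2662,  0.159 ])), (array([260., 229.]), 0.41, array([0.542, 0.201, 0.159]))]
top [(array([256., 225., 266., 234.]), 0.57), (array([257., 204., 384., 257.]), 0.45)]
barrel [ 0.5476 -0.0357  0.093 ]
tray [ 0.49   -0.3356  0.    ]
old [ 0.5431 -0.3245  0.018 ]
old_barrel scene [(array([242. , 366.9]), 0.94)]
old_barrel top [(array([436.9, 232.8]), 0.64), (array([249.2, 287.7]), 0.36)]
tray scene [(array([241.1, 366.1]), 0.7), (array([221.2, 365. ]), 0.58)]
tray top [(array([446.1, 250.2]), 0.91)]
trayc [ 0.5436 -0.2003  0.032 ]
trayc [ 0.5991 -0.4271  0.032 ]
trayc [ 0.4358 -0.458   0.032 ]
trayc [ 0.3873 -0.2379  0.032 ]
```

View pics/crop1.png

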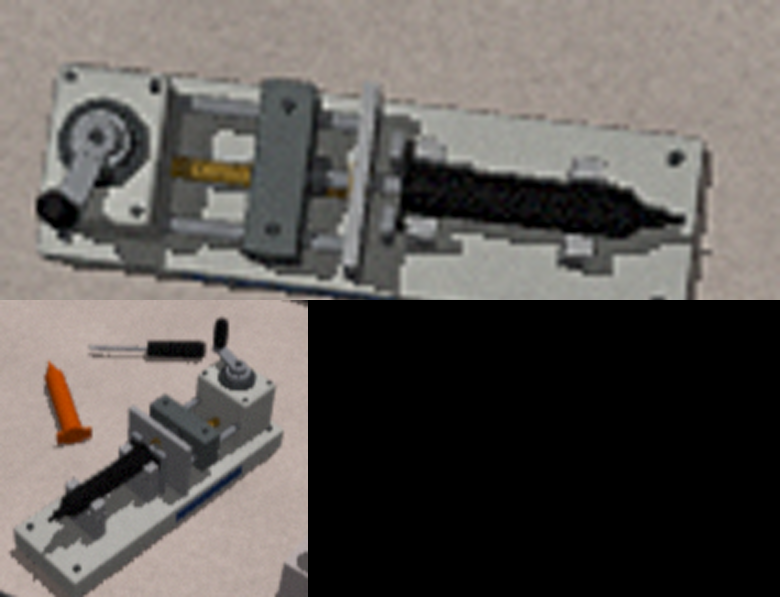

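The crop shows the black barrel in the saddles, with the crank knob at crop (57,210), up and to the left of the housing. The distances agree: barrel to axis 215 mm (expected 216), knob to axis 45 mm. Next I'll move toward the press and turn the tool to line up with it.

Units first: shifts go in shares of 0.6 m and turns go in shares of pi/2 rad. So -0.0295 m / 0.6 = -0.0492, -0.0207 m / 0.6 = -0.0345.

```bash
python3 -m inch '[[[-0.0492, -0.0345, 0], 0, 0.06], [[-0.0492, -0.0345, 0], 0, 0.06], [[-0.0492, -0.0345, 0], 0, 0.06], [[-0.0492, -0.0345, 0], 0, 0.06], [[-0.0492, -0.0345, 0], 0, 0.06]]' 40
python3 -m inch '[[[-0.0492, -0.0345, 0], 0, 0.06], [[-0.0492, -0.0345, 0], 0, 0.06], [[-0.0492, -0.0345, 0], 0, 0.06], [[-0.0492, -0.0345, 0], 0, 0.06], [[-0.0492, -0.0345, 0], 0, 0.06]]'
python3 -m inch '[[[0, 0, 0], 0.077, 0.06], [[0, 0, 0], 0.077, 0.06], [[0, 0, 0], 0.077, 0.06], [[0, 0, 0], 0.077, 0.06], [[0, 0, 0], 0.077, 0.06]]'
python3 -m inch '[[[0, 0, 0], 0.077, 0.06], [[0, 0, 0], 0.077, 0.06], [[0, 0, 0], 0.077, 0.06], [[0, 0, 0], 0.077, 0.06], [[0, 0, 0], 0.077, 0.06]]'
python3 -m inch '[[[0, 0, 0], 0.077, 0.06], [[0, 0, 0], 0.077, 0.06], [[0, 0, 0], 0, 0.06]]'
cat >> h.py <<'E'
from scipy.spatial.transform import Rotation as R
def togo(p):
    s=get_state();M=R.from_rotvec(s["orientation"]).as_matrix()
    print("t",round(s["t"],2),"tcp",np.round(s["position"],4),"tool x/y deg",np.degrees(np.arctan2(M[1,:2],M[0,:2])).round(1),"tilt",M[2,2].round(4),"togo",np.round(M.T@(np.array(p)-s["position"]),4))
E
python3 -c "
from h import *
togo([.540,.199,.223])"
```

```text
t: 1.62
position: [0.2863, 0.4874, 0.2227]
orientation: [0.414, 3.114, 0.001]
ft_force: [0.1, -0.2, 1.4]
opening: 0.0632
finger_force: 0.0
t: 2.03
position: [0.4016, 0.3489, 0.2229]
orientation: [0.414, 3.114, 0.001]
ft_force: [0.9, -0.1, 0.6]
opening: 0.0603
finger_force: 0.0
t: 2.45
position: [0.4008, 0.3503, 0.2227]
orientation: [1.332, 2.845, 0.001]
ft_force: [0.4, -0.3, 0.0]
opening: 0.0603
finger_force: 0.0
t: 2.87
position: [0.4007, 0.3504, 0.2227]
orientation: [-2.119, -2.319, -0.001]
ft_force: [0.0, 0.1, 0.7]
opening: 0.06
finger_force: 0.0
t: 3.12
position: [0.4007, 0.3504, 0.2227]
orientation: [-2.381, -2.05, -0.001]
ft_force: [0.5, -0.2, 0.4]
opening: 0.06
finger_force: 0.0
t 3.12 tcp [0.4007 0.3504 0.2227] tool x/y deg [81.5 -8.5] tilt -1.0 togo [-0.129   0.1602 -0.0003]
```

In the tool's units: 0.032 m / 0.6 = 0.0533, -0.0258 m / 0.6 = -0.043.

```bash
python3 -m inch '[[[-0.043, 0.0533, 0], 0, 0.045], [[-0.043, 0.0533, 0], 0, 0.045], [[-0.043, 0.0533, 0], 0, 0.045], [[-0.043, 0.0533, 0], 0, 0.045], [[-0.043, 0.0533, 0], 0, 0.045]]'
python3 -m inch '[[[0, 0, 0], 0, 0.045], [[0, 0, 0], 0, 0.045]]'
python3 - <<'E'
from h import *
print(tri((366,214),(261,229.5)),atz("scene",(366,214),.159),atz("top",(261,229.5),.159))
a=np.array([.5788,.177]);k=atz("top",(260.3,229.5),.16)[:2];d=k-a;print(a+d/np.linalg.norm(d)*.045)
togo([.540,.199,.145])
im=snapshot("scene")[:,:,::-1];cv2.imwrite("pics/s1.png",cv2.resize(im[140:290,290:440],None,fx=4,fy=4,interpolation=2))
E
```

```text
t: 3.53
position: [0.5413, 0.198, 0.2229]
orientation: [2.373, 2.059, 0.001]
ft_force: [-0.2, 0.4, -0.3]
opening: 0.0453
finger_force: 0.0
t: 3.7
position: [0.5418, 0.1963, 0.2226]
orientation: [2.38, 2.049, -0.0]
ft_force: [-0.9, 0.7, -0.8]
opening: 0.0451
finger_force: 0.0
(array([0.54183863, 0.19725223, 0.1623038 ]), np.float64(0.002355540542149545)) [0.54048112 0.20178478 0.159     ] [0.5413853  0.19700142 0.159     ]
[0.53985603 0.19954699]
t 3.7 tcp [0.5418 0.1963 0.2226] tool x/y deg [81.5 -8.5] tilt -1.0 togo [ 0.0025 -0.0022  0.0776]
```

View pics/s1.png

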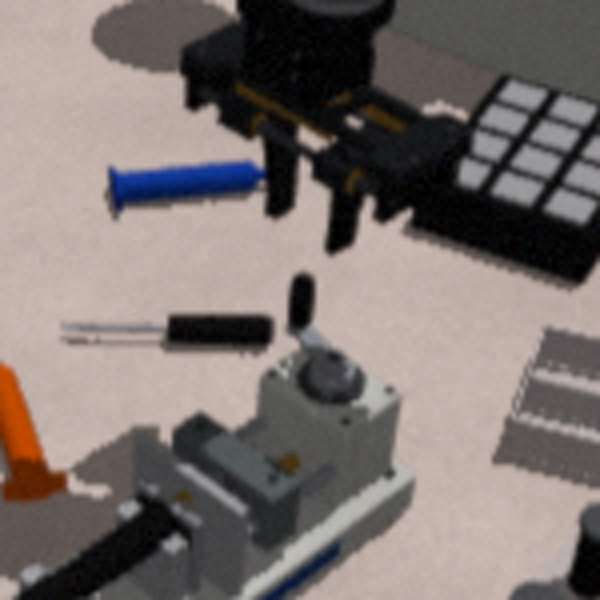

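The fingers stand right above the knob at crop (302,278). I'll go down and grip it.

In the tool's units: 0.026 m / 0.6 = 0.0433, 0.0256 m / 0.6 = 0.0427.

```bash
python3 -m inch '[[[0.0017, -0.0017, 0.0433], 0, 0.045], [[0.0017, 0, 0.0433], 0, 0.045], [[0, 0, 0.0427], 0, 0.045], [[0, 0, 0], 0, 0.045]]'
python3 -m inch '[[[0, 0, 0], 0, 0.008], [[0, 0, 0], 0, 0.008], [[0, 0, 0], 0, 0.008], [[0, 0, 0], 0, 0.008], [[0, 0, 0], 0, 0.008]]' 40
python3 -c "
from h import *
togo([.5788,.177,.145])"
```

```text
t: 4.08
position: [0.535, 0.2029, 0.1399]
orientation: [-2.369, -2.058, 0.013]
ft_force: [-1.0, 0.0, -1.0]
opening: 0.0453
finger_force: 0.0
t: 4.5
position: [0.5402, 0.202, 0.1464]
orientation: [2.377, 2.054, 0.004]
ft_force: [0.2, 0.2, 0.4]
opening: 0.0194
finger_force: 0.6
t 4.5 tcp [0.5402 0.202  0.1464] tool x/y deg [81.7 -8.3] tilt -1.0 togo [-0.0191  0.0418  0.0014]
```

```bash
python3 -m inch '[[[0, 0, 0], 0, 0.008], [[0, 0, 0], 0, 0.008], [[0, 0, 0], 0, 0.008]]' 40
python3 -c "
from h import *
togo([.5788,.177,.145])"
```

```text
t: 4.75
position: [0.5409, 0.2018, 0.1463]
orientation: [2.377, 2.052, 0.005]
ft_force: [1.8, 0.0, 4.2]
opening: 0.017
finger_force: 40.0
t 4.75 tcp [0.5409 0.2018 0.1463] tool x/y deg [81.6 -8.4] tilt -1.0 togo [-0.019   0.0411  0.0014]
```

```bash
python3 -c "
import numpy as np
a=np.radians(155-24*np.arange(16));x=.045*np.sin(a);y=.045*np.cos(a)
print(*['%.4f %.4f'%z for z in zip(np.diff(x),np.diff(y))],sep='\n')"
```

```text
0.0149 0.0113
0.0091 0.0164
0.0016 0.0186
-0.0061 0.0177
-0.0128 0.0137
-0.0172 0.0073
-0.0187 -0.0003
-0.0170 -0.0079
-0.0123 -0.0141
-0.0055 -0.0179
0.0023 -0.0186
0.0096 -0.0160
0.0153 -0.0107
0.0184 -0.0036
0.0182 0.0042
```

In the tool's units: 0.0186 m / 0.6 = 0.031, 0.0177 m / 0.6 = 0.0295.

```bash
python3 -m inch '[[[0.0248, 0.0188, 0], 0, 0.008], [[0.0152, 0.0273, 0], 0, 0.008], [[0.0027, 0.031, 0], 0, 0.008], [[-0.0102, 0.0295, 0], 0, 0.008], [[-0.0213, 0.0228, 0], 0, 0.008]]'
python3 -c "
from h import *
togo([.5788,.177,.145])"
```

```text
t: 5.17
position: [0.6208, 0.2067, 0.1466]
orientation: [-2.367, -2.061, -0.022]
ft_force: [8.5, 8.0, -1.1]
opening: 0.0169
finger_force: 40.0
t 5.17 tcp [0.6208 0.2067 0.1466] tool x/y deg [82.1 -7.9] tilt -0.9999 togo [-0.0352 -0.0376  0.0009]
```

```bash
python3 -m inch '[[[0, 0, 0], 0, 0.008], [[0, 0, 0], 0, 0.008], [[0, 0, 0], 0, 0.008]]'
python3 -c "
from h import *
togo([.5788,.177,.145])"
```

```text
t: 5.42
position: [0.6249, 0.1968, 0.1466]
orientation: [2.372, 2.046, 0.021]
ft_force: [18.2, 1.7, -5.5]
opening: 0.017
finger_force: 40.0
t 5.42 tcp [0.6249 0.1968 0.1466] tool x/y deg [81.6 -8.5] tilt -0.9999 togo [-0.0263 -0.0427  0.0009]
```

```bash
cat >> h.py <<'E'
def rel(p=None):
    p=get_state()["position"] if p is None else p
    u=np.array([.5788,.177])
    e=np.radians(81.6);x=np.array([np.cos(e),np.sin(e)]);y=np.array([np.sin(e),-np.cos(e)])
    d=np.array(p)[:2]-u;return np.array([d@x,d@y])   # tool x, tool y
def rows(cmd,c,a0,step,n):
    q=np.array(cmd)
    for i in range(1,n+1):
        a=np.radians(a0-step*i);t=np.array(c)+.045*np.array([np.sin(a),np.cos(a)])
        print('%.4f %.4f'%tuple(np.round(t-q,4)));q=q+np.round(t-q,4)
    print("cmd",q,"ang",a0-step*n)
E
python3 -c "
from h import *
rows((.0257,.0366),(.0066,.002),26,20,10)"
```

```text
-0.0144 0.0102
-0.0156 -0.0011
-0.0143 -0.0064
-0.0112 -0.0108
-0.0069 -0.0141
-0.0016 -0.0155
0.0038 -0.0152
0.0087 -0.0130
0.0127 -0.0091
0.0150 -0.0044
cmd [ 0.0019 -0.0428] ang -174
```

```bash
python3 -m inch '[[[-0.024, 0.017, 0], 0, 0.008], [[-0.026, -0.0018, 0], 0, 0.008], [[-0.0238, -0.0107, 0], 0, 0.008], [[-0.0187, -0.018, 0], 0, 0.008], [[0, 0, 0], 0, 0.008]]'
python3 -c "
from h import *
print(rel())"
python3 -m inch '[[[-0.0115, -0.0235, 0], 0, 0.008], [[-0.0027, -0.0258, 0], 0, 0.008], [[0.0063, -0.0253, 0], 0, 0.008], [[0, 0, 0], 0, 0.008], [[0, 0, 0], 0, 0.008]]'
python3 -c "
from h import *
print(rel())"
```

```text
t: 5.83
position: [0.5994, 0.1424, 0.1463]
orientation: [-2.377, -2.05, 0.001]
ft_force: [-3.4, -1.8, 6.8]
opening: 0.0171
finger_force: 40.0
[-0.03120543  0.02540918]
t: 6.25
position: [0.5549, 0.1483, 0.1463]
orientation: [-2.372, -2.054, -0.003]
ft_force: [-2.5, 3.9, 6.4]
opening: 0.017
finger_force: 40.0
[-0.03188356 -0.01941321]
```

```bash
python3 -c "
from h import *
from scipy.optimize import least_squares as L
P=np.array([(.019,-.0411),(.0263,.0427),(-.0312,.0254),(-.0319,-.0194)])
print(L(lambda c:np.hypot(*(P-c[:2]).T)-c[2],[0,0,.045]).x,L(lambda c:np.hypot(*(P-c[:2]).T)-.045,[0,0]).x)
s=get_state();print(rel())
# command after rows typed
q=np.array([.0257,.0366])+[-.0144-.0156-.0143-.0112-.0069-.0016+.0038,.0102-.0011-.0064-.0108-.0141-.0155-.0152];print(q)
rows(q,(.005,.001),-114,10,15)"
```

```text
[0.00724625 0.00219775 0.04480974] [0.00736069 0.00219407]
[-0.03188356 -0.01941321]
[-0.0345 -0.0163]
0.0022 -0.0079
0.0049 -0.0061
0.0059 -0.0051
0.0068 -0.0040
0.0073 -0.0029
0.0077 -0.0015
0.0078 -0.0001
0.0078 0.0012
0.0074 0.0026
0.0069 0.0038
0.0061 0.0049
0.0051 0.0059
0.0040 0.0068
0.0029 0.0073
0.0015 0.0077
cmd [ 0.0498 -0.0037] ang -264
```

```bash
python3 -c "
from h import *
rows((-.0345,-.0163),(.0073,.0022),-114,10,36)"
```

```text
0.0045 -0.0067
0.0049 -0.0061
0.0059 -0.0051
0.0068 -0.0040
0.0073 -0.0029
0.0077 -0.0015
0.0078 -0.0001
0.0078 0.0012
0.0074 0.0026
0.0069 0.0038
0.0061 0.0049
0.0051 0.0059
0.0040 0.0068
0.0029 0.0073
0.0015 0.0077
0.0001 0.0078
-0.0012 0.0078
-0.0026 0.0074
-0.0038 0.0069
-0.0049 0.0061
-0.0059 0.0051
-0.0068 0.0040
-0.0073 0.0029
-0.0077 0.0015
-0.0078 0.0001
-0.0078 -0.0012
-0.0074 -0.0026
-0.0069 -0.0038
-0.0061 -0.0049
-0.0051 -0.0059
-0.0040 -0.0068
-0.0029 -0.0073
-0.0015 -0.0077
-0.0001 -0.0078
0.0012 -0.0078
0.0026 -0.0074
cmd [-0.0338 -0.0161] ang -474
```

```bash
cat > tf.py <<'E'
from h import *
s=get_state();d=rel()-[.0073,.0022];r=np.hypot(*d)
e=np.radians(81.6);x=np.array([np.cos(e),np.sin(e)]);y=np.array([np.sin(e),-np.cos(e)])
f=np.array(s["ft_force"])[:2];f=np.array([f@x,f@y])
t=np.array([-d[1],d[0]])/r
print("t %.2f ang %.1f r %.4f  Ftan %.2f Frad %.2f"%(s["t"],np.degrees(np.arctan2(d[0],d[1])),r,f@t,f@d/r))
E
python3 -m inch '[[[0.0075, -0.0112, 0], 0, 0.008], [[0.0082, -0.0102, 0], 0, 0.008], [[0.0098, -0.0085, 0], 0, 0.008], [[0.0113, -0.0067, 0], 0, 0.008], [[0.0122, -0.0048, 0], 0, 0.008]]' |grep ft; python3 tf.py
python3 -m inch '[[[0.0128, -0.0025, 0], 0, 0.008], [[0.013, -0.0002, 0], 0, 0.008], [[0.013, 0.002, 0], 0, 0.008], [[0.0123, 0.0043, 0], 0, 0.008], [[0.0115, 0.0063, 0], 0, 0.008]]'|grep ft; python3 tf.py
```

```text
ft_force: [4.8, -4.4, 5.5]
t 6.67 ang -161.2 r 0.0448  Ftan -5.19 Frad -3.88
ft_force: [-2.1, -4.5, 9.8]
t 7.08 ang 149.3 r 0.0449  Ftan -4.78 Frad -1.21
```

In the tool's units: 0.0077 m / 0.6 = 0.0128, 0.0073 m / 0.6 = 0.0122.

```bash
python3 -m inch '[[[0.0102, 0.0082, 0], 0, 0.008], [[0.0085, 0.0098, 0], 0, 0.008], [[0.0067, 0.0113, 0], 0, 0.008], [[0.0048, 0.0122, 0], 0, 0.008], [[0.0025, 0.0128, 0], 0, 0.008]]' |grep ft; python3 tf.py
python3 -m inch '[[[0.0002, 0.013, 0], 0, 0.008], [[-0.002, 0.013, 0], 0, 0.008], [[-0.0043, 0.0123, 0], 0, 0.008], [[-0.0063, 0.0115, 0], 0, 0.008], [[-0.0082, 0.0102, 0], 0, 0.008]]'|grep ft; python3 tf.py
```

```text
ft_force: [-4.7, -2.0, 10.4]
t 7.50 ang 99.6 r 0.0452  Ftan -4.76 Frad -1.89
ft_force: [-3.4, 4.7, 7.2]
t 7.92 ang 51.4 r 0.0453  Ftan -5.77 Frad 0.68
```

In the tool's units: -0.0078 m / 0.6 = -0.013, -0.0077 m / 0.6 = -0.0128.

```bash
python3 -m inch '[[[-0.0098, 0.0085, 0], 0, 0.008], [[-0.0113, 0.0067, 0], 0, 0.008], [[-0.0122, 0.0048, 0], 0, 0.008], [[-0.0128, 0.0025, 0], 0, 0.008], [[-0.013, 0.0002, 0], 0, 0.008]]' |grep ft; python3 tf.py
```

```text
ft_force: [6.1, 3.9, 3.8]
t 8.33 ang 0.5 r 0.0451  Ftan -4.73 Frad 5.53
```

Steady at about -5 N, so the seal is still in the barrel after about 524°.

In the tool's units: -0.0078 m / 0.6 = -0.013, -0.0074 m / 0.6 = -0.0123.

```bash
python3 -m inch '[[[-0.013, -0.002, 0], 0, 0.008], [[-0.0123, -0.0043, 0], 0, 0.008], [[-0.0115, -0.0063, 0], 0, 0.008], [[-0.0102, -0.0082, 0], 0, 0.008], [[-0.0085, -0.0098, 0], 0, 0.008]]' |grep ft; python3 tf.py
```

```text
ft_force: [4.3, 1.0, 4.0]
t 8.75 ang -52.9 r 0.0450  Ftan -4.27 Frad 1.14
```

In the tool's units: -0.0078 m / 0.6 = -0.013, -0.0077 m / 0.6 = -0.0128.

```bash
python3 -m inch '[[[-0.0067, -0.0113, 0], 0, 0.008], [[-0.0048, -0.0122, 0], 0, 0.008], [[-0.0025, -0.0128, 0], 0, 0.008], [[-0.0002, -0.013, 0], 0, 0.008], [[0.002, -0.013, 0], 0, 0.008]]' |grep ft; python3 tf.py
```

```text
ft_force: [1.3, 2.7, 7.0]
t 9.17 ang -105.6 r 0.0449  Ftan -0.06 Frad -2.94
```

The tangential force has dropped to 0. I'll confirm with a short further move.

In the tool's units: -0.0074 m / 0.6 = -0.0123, 0.0026 m / 0.6 = 0.0043.

```bash
python3 -m inch '[[[0.0043, -0.0123, 0], 0, 0.008]]' |grep ft; python3 tf.py; python3 -m inch '[[[0.0065, -0.0113, 0], 0, 0.008]]' |grep ft; python3 tf.py;python3 -m inch '[[[0.0082, -0.0102, 0], 0, 0.008]]' |grep ft; python3 tf.py
```

```text
ft_force: [2.7, 2.8, 6.8]
t 9.25 ang -115.8 r 0.0449  Ftan -0.62 Frad -3.86
ft_force: [3.3, 2.5, 5.9]
t 9.33 ang -125.9 r 0.0448  Ftan -0.63 Frad -4.14
ft_force: [3.6, 1.7, 4.6]
t 9.42 ang -135.7 r 0.0448  Ftan -0.71 Frad -3.94
```

The force stays below 1 N, so the piston has let go. It came free somewhere between -53° and -105°, and I'm now only 30–80° past that. I'll release the knob and rise.

In the tool's units: -0.03 m / 0.6 = -0.05, -0.02 m / 0.6 = -0.0333.

```bash
python3 -m inch '[[[0, 0, 0], 0, 0.045], [[0, 0, 0], 0, 0.045], [[0, 0, 0], 0, 0.045], [[0, 0, 0], 0, 0.045], [[0, 0, 0], 0, 0.045]]' | grep -E 'ft|open'
python3 -m inch '[[[0, 0, -0.0333], 0, 0.045], [[0, 0, -0.05], 0, 0.045], [[0, 0, -0.05], 0, 0.045], [[0, 0, -0.0167], 0, 0.06], [[0, 0, 0], 0, 0.06]]'
python3 - <<'E'
from h import *
togo([.5472,-.0358,.2])
np.set_printoptions(precision=4,suppress=True)
for c in("scene","top"):
    im=snapshot(c);cv2.imwrite(f"pics/{c}2.png",im[:,:,::-1])
A=[mark_of(c,"barrel") for c in("scene","top")]
for a in A:print([(np.round(m["uv"],1),round(m["p"],2)) for m in a])
print(mark_of("top","carriage")[:2],mark_of("scene","carriage")[:2])
a=cv2.resize(cv2.imread("pics/top2.png")[190:265,250:400],None,fx=5.2,fy=5.2,interpolation=2)
cv2.imwrite("pics/crop2.png",a)
E
```

```text
ft_force: [-0.4, -0.2, 0.0]
opening: 0.0407
t: 10.25
position: [0.5468, 0.1564, 0.238]
orientation: [2.377, 2.052, 0.008]
ft_force: [-0.1, -0.2, 0.1]
opening: 0.0524
finger_force: 0.0
t 10.25 tcp [0.5468 0.1564 0.238 ] tool x/y deg [81.6 -8.4] tilt -1.0 togo [-0.1902  0.0283  0.0376]
[(array([147. , 332.3]), 0.97), (array([238.6, 282.8]), 0.7), (array([295.8, 250.2]), 0.69), (array([332.7, 182.7]), 0.62), (array([318.1, 278.8]), 0.6)]
[(array([468.9, 319.7]), 0.76), (array([195.8, 330.2]), 0.71), (array([345.7, 229.9]), 0.66), (array([308.2, 290.9]), 0.6)]
[{'uv': [300.9, 226.1], 'p': 0.91}, {'uv': [434.2, 175.3], 'p': 0.43}] [{'uv': [349.3, 271.3], 'p': 0.6}]
```

View pics/crop2.png

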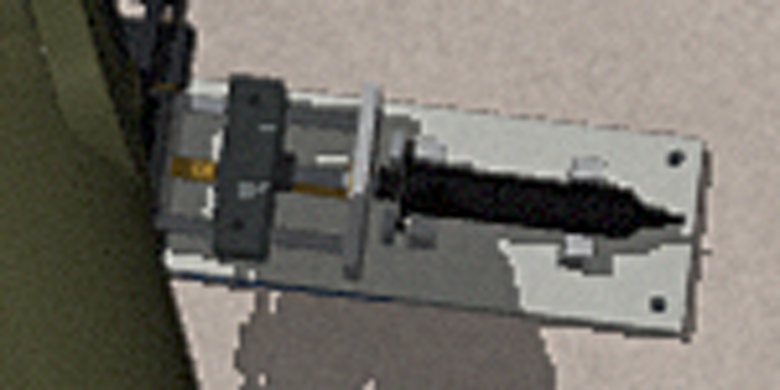

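The crop shows the carriage moved back about 17 mm, and the piston (388,185) stands free between the flange and the guide plate. The barrel hasn't moved. Next I'll go over it.

In the tool's units: -0.038 m / 0.6 = -0.0633, 0.0057 m / 0.6 = 0.0095.

```bash
python3 -m inch '[[[-0.0633, 0.0095, 0], 0, 0.06], [[-0.0633, 0.0095, 0], 0, 0.06], [[-0.0633, 0.0095, 0], 0, 0.06], [[-0.0633, 0.0095, 0], 0, 0.06], [[-0.0633, 0.0095, 0], 0, 0.06]]' |grep posi
python3 -m inch '[[[0, 0, 0.05], 0, 0.06], [[0, 0, 0.0333], 0, 0.06], [[0, 0, 0], 0, 0.06], [[0, 0, 0], 0, 0.06]]' |grep -E 'posi|ft'
python3 - <<'E'
from h import *
togo([.5472,-.0358,.074])
E
```

```text
position: [0.5448, -0.0375, 0.234]
position: [0.5445, -0.0356, 0.1836]
ft_force: [-0.2, 1.2, 0.4]
t 11.3 tcp [ 0.5445 -0.0356  0.1836] tool x/y deg [81.6 -8.4] tilt -1.0 togo [0.0003 0.0031 0.1096]
```

In the tool's units: 0.03 m / 0.6 = 0.05, 0.004 m / 0.6 = 0.0067.

```bash
python3 -m inch '[[[0, 0.0067, 0.05], 0, 0.06], [[0, 0, 0.05], 0, 0.06], [[0, 0, 0.05], 0, 0.06], [[0, 0, 0.0327], 0, 0.06], [[0, 0, 0], 0, 0.06]]' |grep -E 'posi|ft'
python3 -m inch '[[[0, 0, 0], 0, 0.06], [[0, 0, 0], 0, 0.04], [[0, 0, 0], 0, 0.036], [[0, 0, 0], 0, 0.034]]' 12 |grep -E 'posi|ft|fin|ope'
python3 -m inch '[[[0, 0, 0], 0, 0.032], [[0, 0, 0], 0, 0.030], [[0, 0, 0], 0, 0.029], [[0, 0, 0], 0, 0.02], [[0, 0, 0], 0, 0.02]]' 12
```

```text
position: [0.5472, -0.0354, 0.0723]
ft_force: [-1.0, -0.6, -0.0]
position: [0.5511, -0.0362, 0.0774]
ft_force: [-0.3, 0.1, 0.1]
opening: 0.0472
finger_force: 0.0
t: 12.47
position: [0.5498, -0.0364, 0.0756]
orientation: [2.377, 2.053, 0.001]
ft_force: [0.7, 0.7, 1.9]
opening: 0.0268
finger_force: 12.0
```

```bash
python3 -m inch '[[[0, 0, 0], 0, 0.02], [[0, 0, 0], 0, 0.02], [[0, 0, 0], 0, 0.02]]' 15; python3 -c "
from h import *
togo([.5472,-.0358,.074])
im=snapshot('scene')[:,:,::-1];cv2.imwrite('pics/s3.png',cv2.resize(im[170:340,250:420],None,fx=3.5,fy=3.5,interpolation=2))"
```

```text
t: 12.72
position: [0.5498, -0.0364, 0.0756]
orientation: [2.377, 2.053, 0.001]
ft_force: [-0.8, 0.3, 2.5]
opening: 0.0266
finger_force: 15.0
t 12.72 tcp [ 0.5498 -0.0364  0.0756] tool x/y deg [81.6 -8.4] tilt -1.0 togo [ 0.0002 -0.0026  0.0016]
```

View pics/s3.png

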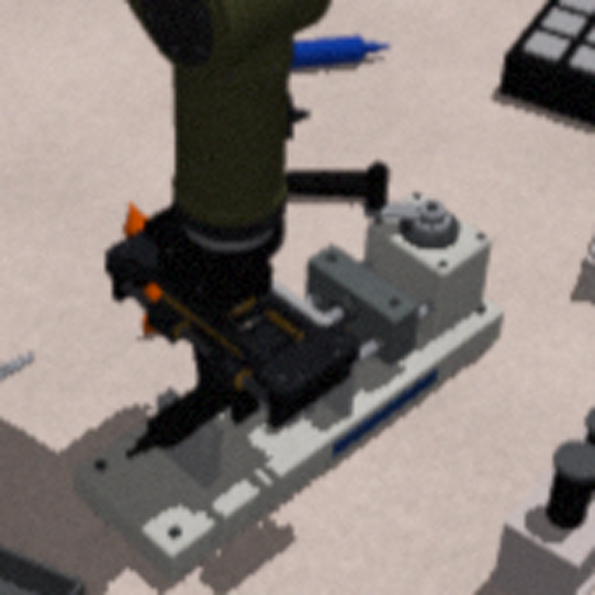

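The fingers hold the barrel at its middle (opening 27 mm, 15 N, hardly any side force). Lifting gently.

In the tool's units: -0.006 m / 0.6 = -0.01, -0.005 m / 0.6 = -0.0083.

```bash
python3 -m inch '[[[0, 0, -0.005], 0, 0.02], [[0, 0, -0.0083], 0, 0.02], [[0, 0, -0.0083], 0, 0.02], [[0, 0, -0.01], 0, 0.02], [[0, 0, -0.01], 0, 0.02]]' 15|grep -E 'posi|ft|fin|ope'
python3 -m inch '[[[0, 0, -0.025], 0, 0.02], [[0, 0, -0.0417], 0, 0.02], [[0, 0, -0.0417], 0, 0.02], [[0, 0, -0.0417], 0, 0.02], [[0, 0, 0], 0, 0.02]]'|grep -E 'posi|ft|fin|ope'
python3 - <<'E'
from h import *
np.set_printoptions(precision=4,suppress=True)
# tray corners refined from the first top picture
C=[atz("top",uv,.032) for uv in((402,232),(478,212),(492,267),(417,285))]
print("centre",np.mean(C,0),"sides",[np.linalg.norm(C[i]-C[(i+1)%4]).round(4) for i in range(4)])
d=C[0]-C[1]+C[3]-C[2];print("tray y deg",np.degrees(np.arctan2(d[1],d[0])))
print("old",tri((242,366.9),(436.9,232.8)),"tray",tri((221.2,365),(446.1,250.2)))
togo([.49,-.33,.177])
E
```

```text
position: [0.5496, -0.0364, 0.101]
ft_force: [-0.5, -0.3, -1.7]
opening: 0.0268
finger_force: 15.0
position: [0.5528, -0.0367, 0.1963]
ft_force: [1.2, 0.0, -0.0]
opening: 0.0266
finger_force: 15.0
centre [ 0.4915 -0.3308  0.032 ] sides [np.float64(0.2334), np.float64(0.1662), np.float64(0.2254), np.float64(0.1608)]
tray y deg 103.09800773532908
old (array([ 0.5428, -0.3074,  0.0096]), np.float64(0.0022851487740533426)) tray (array([ 0.4925, -0.3331, -0.0009]), np.float64(0.00719527209338732))
t 13.6 tcp [ 0.5528 -0.0367  0.1963] tool x/y deg [81.6 -8.4] tilt -1.0 togo [-0.2993 -0.0196  0.0184]
```

In the tool's units: -0.125 rad / 1.5708 = -0.0796.

```bash
python3 -m inch '[[[0, 0, 0], -0.0796, 0.02], [[0, 0, 0], -0.0796, 0.02], [[0, 0, 0], -0.0796, 0.02], [[0, 0, 0], 0, 0.02], [[0, 0, 0], 0, 0.02]]'|grep -E 'posi|ft|fin|ope'
python3 - <<'E'
from h import *
togo([.4531,-.3204,.10])
E
```

```text
position: [0.5495, -0.0365, 0.1903]
ft_force: [0.5, 0.3, -1.3]
opening: 0.0264
finger_force: 15.0
t 14.02 tcp [ 0.5495 -0.0365  0.1903] tool x/y deg [102.9  12.9] tilt -1.0 togo [-0.2552 -0.1574  0.0903]
```

In the tool's units: -0.0255 m / 0.6 = -0.0425, -0.0157 m / 0.6 = -0.0262.

```bash
python3 -m inch '[[[-0.0425, -0.0262, 0], 0, 0.02], [[-0.0425, -0.0262, 0], 0, 0.02], [[-0.0425, -0.0262, 0], 0, 0.02], [[-0.0425, -0.0262, 0], 0, 0.02], [[-0.0425, -0.0262, 0], 0, 0.02]]'|grep -E 'posi|ft|fin|ope'
python3 -m inch '[[[-0.0425, -0.0262, 0], 0, 0.02], [[-0.0425, -0.0262, 0], 0, 0.02], [[-0.0425, -0.0262, 0], 0, 0.02], [[-0.0425, -0.0262, 0], 0, 0.02], [[-0.0425, -0.0262, 0], 0, 0.02]]'|grep -E 'posi|ft|fin|ope'
python3 -m inch '[[[0, 0, 0.05], 0, 0.02], [[0, 0, 0.05], 0, 0.02], [[0, 0, 0.05], 0, 0.02], [[0, 0, 0], 0, 0.02], [[0, 0, 0], 0, 0.02]]'|grep -E 'posi|ft|fin|ope'
python3 - <<'E'
from h import *
togo([.4531,-.3204,.007])
im=snapshot('top')[:,:,::-1];im2=snapshot('scene')[:,:,::-1]
cv2.imwrite('pics/t4.png',np.hstack([cv2.resize(im[190:310,380:510],None,fx=3,fy=3,interpolation=2),cv2.resize(im2[300:420,140:285],None,fx=2.8,fy=3,interpolation=2)]))
E
```

```text
position: [0.5014, -0.1796, 0.1904]
ft_force: [-0.5, -0.0, 0.0]
opening: 0.0267
finger_force: 15.0
position: [0.454, -0.3216, 0.1905]
ft_force: [0.3, -0.5, -1.2]
opening: 0.0269
finger_force: 15.0
position: [0.4535, -0.3198, 0.0994]
ft_force: [1.3, 0.4, 0.3]
opening: 0.0267
finger_force: 15.0
t 15.27 tcp [ 0.4535 -0.3198  0.0994] tool x/y deg [103.  13.] tilt -1.0 togo [-0.0007 -0.0002  0.0924]
```

View pics/t4.png

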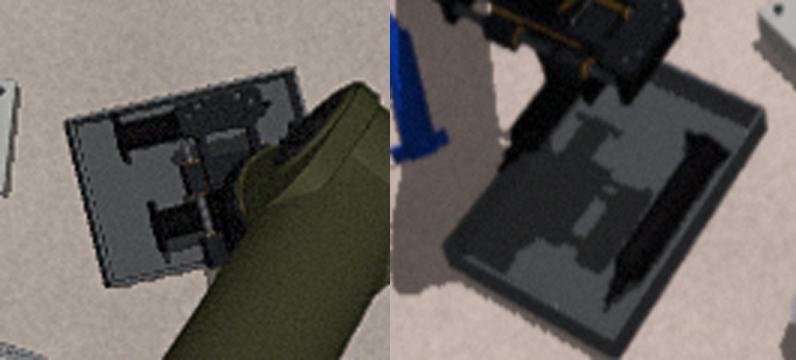

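The barrel hangs over the free side of the tray, parallel to the old one and well clear of it. Lowering it now.

In the tool's units: 0.03 m / 0.6 = 0.05, 0.025 m / 0.6 = 0.0417.

```bash
python3 -m inch '[[[0, 0, 0.05], 0, 0.02], [[0, 0, 0.0417], 0, 0.02], [[0, 0, 0.0333], 0, 0.02], [[0, 0, 0.02], 0, 0.02], [[0, 0, 0], 0, 0.02]]'|grep -E 'posi|ft|fin|ope'
python3 -m inch '[[[0, 0, 0.0043], 0, 0.02], [[0, 0, 0.0033], 0, 0.02], [[0, 0, 0], 0, 0.02], [[0, 0, 0], 0, 0.02]]'|grep -E 'posi|ft|fin|ope'
```

```text
position: [0.4544, -0.3198, 0.0126]
ft_force: [-0.8, 0.6, -0.4]
opening: 0.0268
finger_force: 15.0
position: [0.4554, -0.3208, 0.0099]
ft_force: [-0.2, -0.4, -0.3]
opening: 0.0264
finger_force: 15.0
```

In the tool's units: 0.002 m / 0.6 = 0.0033, 0.001 m / 0.6 = 0.0017.

```bash
python3 -m inch '[[[0, 0, 0.0033], 0, 0.02], [[0, 0, 0.0017], 0, 0.02], [[0, 0, 0], 0, 0.02], [[0, 0, 0], 0, 0.02]]'|grep -E 'posi|ft|fin|ope'
python3 -m inch '[[[0, 0, 0], 0, 0.029], [[0, 0, 0], 0, 0.034], [[0, 0, 0], 0, 0.045], [[0, 0, 0], 0, 0.045], [[0, 0, 0], 0, 0.045]]' 5|grep -E 'posi|ft|fin|ope'
python3 -m inch '[[[0, 0, -0.0167], 0, 0.045], [[0, 0, -0.0333], 0, 0.045], [[0, 0, -0.0583], 0, 0.045], [[0, 0, -0.0583], 0, 0.045], [[0, 0, -0.0583], 0, 0.045]]'|grep -E 'posi|ft|fin|ope'
python3 -m inch '[[[0.0417, 0, -0.0417], 0, 0.045], [[0.0583, 0, 0], 0, 0.045], [[0.0583, 0, 0], 0, 0.045], [[0.0583, 0, 0], 0, 0.045], [[0.0583, 0, 0], 0, 0.045]]'|grep -E 'posi|ft|fin|ope'
python3 -m inch '[[[0.0417, -0.0167, 0], 0, 0.045], [[0.0583, 0, 0], 0, 0.045], [[0.0417, 0, 0], 0, 0.045], [[0, 0, 0], 0, 0.045], [[0, 0, 0], 0, 0.045]]'|grep -E 'posi|ft|fin|ope'
python3 - <<'E'
from h import *
im=snapshot('top')[:,:,::-1];im2=snapshot('scene')[:,:,::-1]
cv2.imwrite('pics/t5.png',np.hstack([cv2.resize(im[190:310,380:510],None,fx=3,fy=3,interpolation=2),cv2.resize(im2[300:420,140:285],None,fx=2.8,fy=3,interpolation=2)]))
S=[(m["uv"],m["p"]) for m in mark_of("scene","barrel")];T=[(m["uv"],m["p"]) for m in mark_of("top","barrel")]
print(S,T)
for s,_ in S:
  for t,_ in T:
    p,e=tri(s,t)
    if e<.008 and abs(p[2])<.06:print(p.round(4),round(e,4))
E
```

```text
position: [0.4546, -0.3203, 0.0057]
ft_force: [0.0, 0.1, -0.5]
opening: 0.0272
finger_force: 15.0
position: [0.4547, -0.3204, 0.0058]
ft_force: [0.1, 0.5, 0.3]
opening: 0.0427
finger_force: 0.0
position: [0.454, -0.3206, 0.1428]
ft_force: [0.3, 0.1, 0.9]
opening: 0.0448
finger_force: 0.0
position: [0.4166, -0.1586, 0.1667]
ft_force: [0.7, 1.1, -0.1]
opening: 0.0448
finger_force: 0.0
position: [0.3881, -0.0786, 0.1665]
ft_force: [0.2, -0.2, -0.1]
opening: 0.0451
finger_force: 0.0
[([211.8, 345.0], 0.86), ([221.8, 367.4], 0.72), ([146.8, 333.0], 0.64), ([294.9, 252.2], 0.58), ([335.2, 181.6], 0.51), ([347.6, 271.8], 0.16)] [([441.5, 261.5], 0.96), ([194.9, 328.4], 0.85), ([470.3, 319.0], 0.69), ([308.4, 291.1], 0.65)]
[ 0.4533 -0.3151  0.0272] 0.0042
[ 0.2872 -0.3912  0.0134] 0.0027
[ 0.3755  0.081  -0.0006] 0.0018
[0.2756 0.4108 0.0354] 0.0065
```

View pics/t5.png

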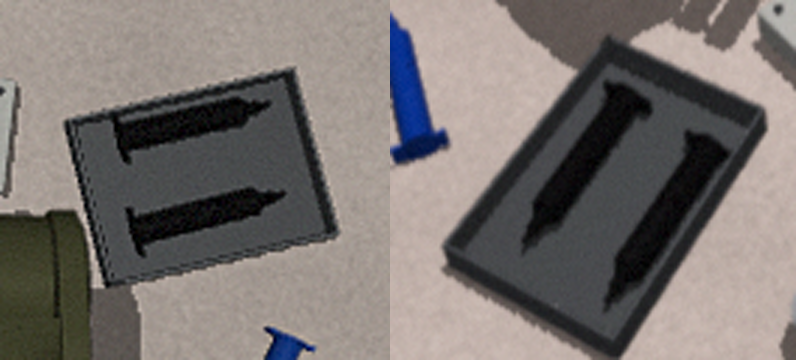

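Both barrels lie flat and parallel on the tray floor, the new one at left crop (205,215). The arm is clear, so I'm handing in.

```bash
python3 -c "
from bench import *
print(job_done())"
```

```text
the job is handed in; nothing more can be done
None
```

I wound the plunger back about 1.8 turns until the crank force dropped from about 5 N to under 1 N, then laid the empty barrel flat in the tray beside the old one and handed the job in (no verdict was returned).

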